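Fold the spares case's lid over onto its rests

ROBOT

A 6-joint arm with a two-finger parallel gripper is mounted at the origin on the work surface. World frame = base frame: x ahead of the robot, y to its left, z up, the work surface at z = 0. Lengths are in m, angles in degrees, forces in N, time in s.
With the tool pointing down it reaches from about 0.3 to 0.75 m from the base axis. Payload 8.5 kg.
Tool frame: the origin (TCP) lies midway between the tips of the shut fingers; the grasp point (between the pads) lies 19 mm behind it; z points along the fingers, y is the line along which they close (so a half turn about z gives the same grasp; the last joint's range is limited). The gripper opens to 85 mm and grips with 20 to 120 N. Pads are 22 mm wide; open, the fingers measure 114 mm over their backs; the gripper's body (76 mm by 85 mm) begins 54 mm behind the grasp point. The pads swing forward as they close: fully open they stand 13 mm farther back than shut.
Start: joints at [-87.909, 21.807, 74.336, -0, 83.858, -12.336], TCP at [0.137, -0.533, 0.231] pointing down, gripper open.
Joint ranges: [-178.18, 178.18], [-50.72, 133.34], [12.68, 142.11], [-81.47, 261.47], [9.98, 163.14], [-165.26, 165.26]. Speed limits (degrees/s): [136.94, 136.94, 180, 180, 180, 180].

INTERFACE

Orientations are given as a 3x3 rotation matrix whose columns are the frame's x, y, z axes.
In Python, from rig import env, viewer, recognise, pinpoint gives the robot as it stands.
- The arm moves only by the tool move_arm, never from a script. Its argument "plan" is text: rows parted by semicolons, each of 7 numbers parted by spaces: the shift along the tool's x, y, z in m, then the turn, a rotation vector about the tool's x, y, z in rad, then the finger opening in m, from 0 to 0.0854. A call has 1 to 12 rows; each row shifts and turns the commanded pose from where the row before left it, along the tool's axes as they then stand; what a row does not reach is not made up. A row lasts 1/8 s, in which the tool goes at most 62.5 mm and 10.7 degrees, less where a joint would pass 70% of its speed; a pose out of reach is approached as far as the arm can. A call is refused whole if a number of a shift passes 0.0625 or a number of a turn 0.188, either way. A call with a gripper value outside its range is refused whole. The fingers move at their own pace and stop on an object; "grip_force" is the grip in N (left out, the last holds). Time passes only in rows, so rows that do not move let the fingers close. It gives the time, the measured TCP pose, the force, the opening and the grip force at its end, in the units of the state.
- env.observe(): the state, without advancing time (a new reading comes with each control period).
- viewer.get_image(name): name is "scene" or "top" or "wrist"; returns (picture, depth): 480x640x3 uint8, red, green, blue; 480x640 float32, m along the optical axis (not along the pixel's ray), 0 where there is no reading.
- viewer.calibration(name): a dict with "fx", "fy", "cx", "cy" (pixels), "k1" (the pictures are not rectified: a ray, as slopes to the right and down, at radius r is drawn at 1 + k1 r^2 times it, then the intrinsics apply), "R" (3x3) and "t" (3): a world point X has camera coordinates R X + t. Camera axes: x right, y down, z forward; pixel columns grow to the right and rows downward; lengths in m; the calibration is good to about 2 mm. A picture is of the moment at which its call begins: read the wrist's pose just before it. calibration takes no time and is no camera call; for the wrist camera it gives the pose at the moment of the call.
- env.close_job(): hands the job in; it is judged then, once.
Trained networks look in the newest picture that a camera, given by its name, has taken for a name from the list of things; names that differ only in an ending like _2 or _b are one class to them, and where a whole thing is asked for, a point or a joint stands for the part that bears it (a point fixed in the world has none). Each returns a list of dicts, best first, with "conf" (0 to 1); they miss things now and then, are a little off and sometimes report something else, mostly with a low value. They report only what shows in the picture. A call takes as long as a camera call. They do not tell look-alikes from the thing itself.
- recognise(camera, name): "extent" ([centre column, centre row, width, height] in pixels, round what is visible of it).
- pinpoint(camera, name): "pixel" ([column, row] in pixels: a listed point, or the origin of a listed thing).
The state is a dict: "time_s": time; "q": joint angles; "qvel": joint speeds; "joint_efforts": joint torques, N m; "position": TCP position; "tool_rot": TCP orientation; "ft_force": force on the tool from outside, world axes, zero at the start; "wrist_torque": the same for the moment, N m; "grip_width": finger opening in m; "gripper_force": force on a finger pad.
Only numpy, scipy, OpenCV 4.12 (cv2) and the standard library are available. Lean on these libraries where they do the work, as an engineer would, in place of code of your own. Each camera call takes 0.05 s, during which the arm holds its last target. There are 200 camera calls.

TASK

Open the larger of the two white flip-lid spares cases: take its lid by the loop handle, swing it right over past upright and lower it gently, without letting it drop, until it lies flat on the two rest posts on the other side, then let go. Leave the smaller case shut.

Things in the scene. Friction and masses are not known exactly. Their poses are not given: they have to be found in the camera images.
- case: Larger of two white flip-lid cases, fixed. Origin on the desk below the hinge line; x along the hinge, z up. Box 160 (x) x 85 mm, y -85 to 0, rim 70 high, lid on top. Rest posts at x +-66, y +73, tops 70 high, carry the opened lid. Hinge line 74 mm up. Yaw up to 0.3 rad. Stands left or right of the smaller case (100 x 60 x 50 mm, same make and handle). A small print stands 115 mm off at +x.
- lid (a joint): Angle of the larger case's lid, rad: 0 shut and level, 1.57 upright, 3.14 lying level, upside down, on its rest posts (the stop). White plate 156 x 80 x 8 mm, far edge 85 mm from the hinge line. About 0.2 kg with its handle; little hinge friction, so it falls whichever way it leans.
- lid_bar (a point): Middle of the grip bar of the larger lid's loop handle: grey round bar 12 mm thick, 120 long, parallel to the hinge, in the lid's plane, 145 mm from the hinge line. Lid shut: at y -145 in the case's frame; lid on its rests: y +145; both 74 mm above the desk. Inside the loop 54 mm are free from bar to lid edge. The bar can turn between the gripper's pads. Axes turn with the lid.
- small_lid (a joint): Angle of the smaller case's lid in rad, 0 shut, growing as it opens; a small print stands on it. It is to stay shut.
Mind the look-alikes: they are no part of the job. What is shaped like the part that bears small_lid but orange or turquoise is not meant.

How it is judged:
By the outcome, as a careful person would: the job done as asked, in the order asked, and still so for the second after the job is handed in, with the robot touching nothing.
It also fails if it takes over 45 s, if anything falls off the work surface, if the arm or the gripper's body presses on something with over 40 N, if the wrist force passes 120 N, or if a joint passes its speed limit or range.

## Working session

There is one attempt and no reset: what is moved stays moved. The work goes in short steps, Python scripts to look and compute and a tool call to move; the robot and the scene stay as the last step left them, time stands still between calls to the robot, and variables do not carry over. Pictures are saved under pics/ and viewed, at most 10 in all, crops included, and the job is handed in when it is done.

Besides the shell and the picture viewer there is one more tool, called after "Request:" as name(argument=value, ...) on one line, values as JSON. move_arm: Moves the arm, as the interface text tells. Its arguments: {"type":"object","properties":{"plan":{"type":"string"},"grip_force":{"type":"number"}},"required":["plan"]}

```bash
ls; mkdir -p pics; cat > h.py <<'E'
import numpy as np, cv2
from rig import env, viewer, recognise, pinpoint
def ray(cal,px):
    K=np.array([[cal['fx'],0,cal['cx']],[0,cal['fy'],cal['cy']],[0,0,1.]])
    p=cv2.undistortPoints(np.array([[px]],float),K,np.array([cal['k1'],0,0,0.]))[0,0]
    return np.array([p[0],p[1],1.])
def world(cal,px,d):
    R=np.array(cal['R']);return R.T@(ray(cal,px)*d-np.array(cal['t']))
def atz(cal,px,z):
    R=np.array(cal['R']);c=-R.T@np.array(cal['t']);v=R.T@ray(cal,px);return c+v*(z-c[2])/v[2]
def proj(cal,X):
    R=np.array(cal['R']);c=R@X+np.array(cal['t']);u=c[:2]/c[2];u=u*(1+cal['k1']*(u@u))
    return np.array([cal['fx']*u[0]+cal['cx'],cal['fy']*u[1]+cal['cy']])
E
python3 - <<'E'
from h import *
np.set_printoptions(precision=3,suppress=True)
for c in ['top','scene']:
    im,d=viewer.get_image(c); cv2.imwrite(f'pics/{c}0.png',im[...,::-1]); cal=viewer.calibration(c)
    print(c,{k:np.round(v,3).tolist() for k,v in cal.items()})
    for n in ['case','lid','lid_bar','small_lid']:
        for r in recognise(c,n)[:4]: print(n,'R',np.round(r['extent']),round(r['conf'],2))
        for r in pinpoint(c,n)[:4] :
            p=r['pixel'];dd=d[int(p[1]),int(p[0])]
            print(n,'P',np.round(p),round(r['conf'],2),world(cal,p,dd))
E
```

```text
pics
top {'fx': 510.09, 'fy': 510.09, 'cx': 321.972, 'cy': 233.339, 'k1': -0.041, 'R': [[-0.006, -1.0, -0.003], [-0.997, 0.006, -0.076], [0.076, 0.002, -0.997]], 't': [-0.022, 0.431, 1.218]}
case R [239. 181. 110.  85.] 0.56
case P [228. 182.] 0.75 [0.546 0.193 0.081]
lid R [255. 176.  71.  71.] 0.9
lid R [237. 182. 108.  83.] 0.32Traceback (most recent call last):
  File "<stdin>", line 8, in <module>
ValueError: it knows: case, lid_bar
```

```bash
python3 - <<'E'
from h import *
np.set_printoptions(precision=3,suppress=True)
for c in ['top','scene']:
    im,d=viewer.get_image(c); cv2.imwrite(f'pics/{c}0.png',im[...,::-1]); np.save(f'pics/{c}d.npy',d); cal=viewer.calibration(c)
    for n in ['case','lid','lid_bar','small_lid']:
        for r in recognise(c,n)[:4]: print(c,n,'R',np.round(r['extent']),round(r['conf'],2))
        if n in('case','lid_bar'):
          for r in pinpoint(c,n)[:4] :
            p=r['pixel'];dd=d[int(p[1]),int(p[0])]
            print(c,n,'P',np.round(p),round(r['conf'],2),world(cal,p,dd))
E
```

```text
top case R [239. 180. 106.  83.] 0.7
top case P [226. 186.] 0.91 [0.538 0.197 0.081]
top lid R [254. 178.  70.  72.] 0.92
top lid_bar R [251. 178.  68.  69.] 0.56
top lid_bar P [281. 174.] 0.79 [0.581 0.077 0.   ]
top small_lid R [424. 194.  54.  42.] 0.93
top small_lid R [194. 280.  59.  51.] 0.66
top small_lid R [424. 285.  58.  43.] 0.65
scene case R [405. 292. 117.  82.] 0.79
scene case P [416. 300.] 0.64 [0.63  0.2   0.077]
scene lid R [384. 277.  84.  53.] 0.58
scene lid_bar R [386. 278.  75.  53.] 0.81
scene lid_bar P [348. 270.] 0.72 [0.57  0.058 0.077]
scene small_lid R [342. 226.  47.  25.] 0.81
scene small_lid R [448. 229.  53.  30.] 0.8
scene small_lid R [245. 200.  56.  30.] 0.64
scene small_lid R [212. 246.  61.  32.] 0.61
```

View pics/top0.png

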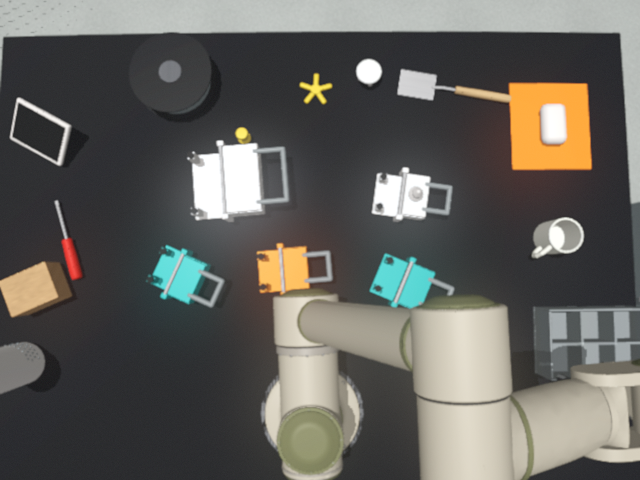

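View pics/scene0.png

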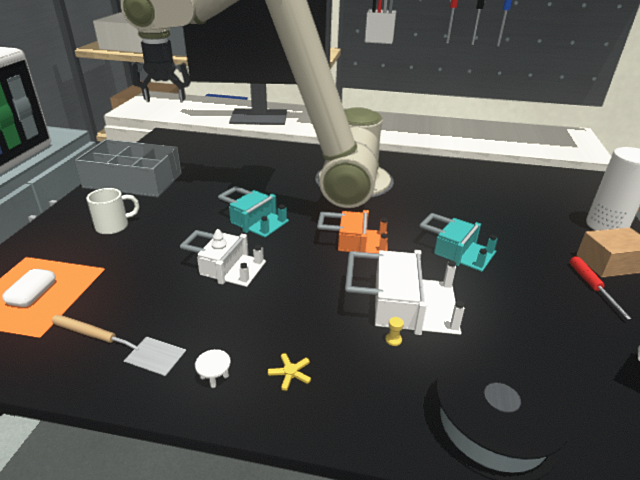

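The top view shows these candidates:
- The larger white case, centre (238,181), with its bar at about (286,175). The yellow print at (243,135) is its +x marker.
- The smaller white case at (404,195), with a print on its lid.
- Look-alikes: turquoise at (180,275) and (405,280), orange at (285,268).

I choose the one at (238,181). Next I measure it and check it in a close crop.

```bash
cat > m.py <<'E'
from h import *
np.set_printoptions(precision=4,suppress=True)
im,d=viewer.get_image('top'); cal=viewer.calibration('top')
P={}
for v in range(130,240):
  for u in range(170,305):
    if d[v,u]>0: P[u,v]=world(cal,(u,v),d[v,u])
uv=np.array(list(P));X=np.array(list(P.values()))
g=im[uv[:,1],uv[:,0]].astype(int); grey=(g.max(1)-g.min(1)<40)
sel=grey&(X[:,2]>.055)&(X[:,2]<.1)&(g.min(1)>60)
S=X[sel]; print(len(S),S[:,2].min(),np.median(S[:,2]))
mask=np.zeros((480,640),np.uint8)
mask[uv[sel][:,1],uv[sel][:,0]]=255
# bar: rightmost pixels
w=atz
pts=[]
for v in range(140,215):
    us=np.where((im[v,265:300].astype(int).min(1)>75))[0]
    if len(us): pts.append((265+us.max(),265+us.min(),v))
for p in pts[::4]: print(p, atz(cal,(p[0],p[2]),.074))
rect=cv2.minAreaRect(S[:,:2].astype(np.float32)); print(rect); print(cv2.boxPoints(rect))
cv2.imwrite('pics/crop1.png',cv2.resize(im[125:235,165:305,::-1],None,fx=5,fy=5,interpolation=cv2.INTER_CUBIC))
o=env.observe();print(o['position'],o['tool_rot'])
E
python3 m.py
```

```text
3396 0.05508954272064074 0.0788339451013792
(np.int64(284), np.int64(273), 146) [0.6318 0.0636 0.074 ]
(np.int64(285), np.int64(265), 150) [0.6222 0.0613 0.074 ]
(np.int64(285), np.int64(279), 154) [0.6127 0.0613 0.074 ]
(np.int64(286), np.int64(280), 158) [0.6032 0.0589 0.074 ]
(np.int64(286), np.int64(280), 162) [0.5937 0.0589 0.074 ]
(np.int64(287), np.int64(266), 166) [0.5842 0.0566 0.074 ]
(np.int64(287), np.int64(265), 170) [0.5747 0.0566 0.074 ]
(np.int64(287), np.int64(265), 174) [0.5653 0.0566 0.074 ]
(np.int64(288), np.int64(265), 178) [0.5558 0.0542 0.074 ]
(np.int64(288), np.int64(265), 182) [0.5464 0.0542 0.074 ]
(np.int64(289), np.int64(265), 186) [0.537  0.0519 0.074 ]
(np.int64(289), np.int64(265), 190) [0.5276 0.0519 0.074 ]
(np.int64(289), np.int64(265), 194) [0.5182 0.0519 0.074 ]
(np.int64(290), np.int64(265), 198) [0.5088 0.0496 0.074 ]
(np.int64(289), np.int64(265), 202) [0.4995 0.0519 0.074 ]
(np.int64(280), np.int64(265), 206) [0.4903 0.0728 0.074 ]
(np.int64(282), np.int64(265), 210) [0.4809 0.0682 0.074 ]
(np.int64(287), np.int64(265), 214) [0.4715 0.0566 0.074 ]
((0.5554930567741394, 0.17189764976501465), (0.1827150136232376, 0.2323482632637024), 4.203948974609375)
[[0.4559 0.2811]
 [0.4729 0.0493]
 [0.6551 0.0627]
 [0.6381 0.2945]]
[ 0.137  -0.5326  0.2313] [[ 0.9685  0.2492 -0.    ]
 [ 0.2492 -0.9685  0.    ]
 [-0.     -0.     -1.    ]]
```

View pics/crop1.png

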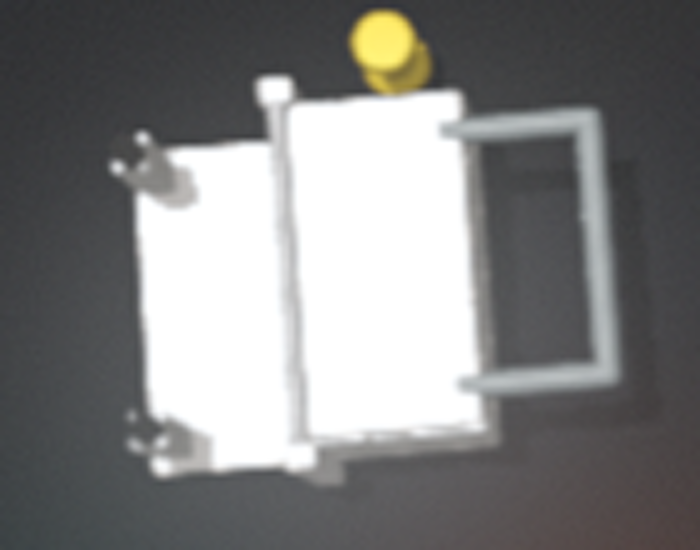

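```bash
python3 - <<'E'
from h import *
np.set_printoptions(precision=4,suppress=True)
im,d=viewer.get_image('top'); cal=viewer.calibration('top'); g=im.astype(float).mean(2)
A=[]
for v in range(152,198):
    r=g[v,277:296]; w=np.clip(r-0.6*r.max(),0,None); u=277+(w*np.arange(19)).sum()/w.sum()
    A.append(atz(cal,(u,v),.074)[:2])
A=np.array(A); f=np.polyfit(A[:,0],A[:,1],1); print('bar y(x)',f,'yaw',np.arctan(f[0]),'res',(A[:,1]-np.polyval(f,A[:,0])).std())
# bar ends: from column profile following the bar
for v in list(range(143,152))+list(range(196,206)):
    print(v, g[v,276:294].round().astype(int))
# lid edges / hinge tube ends rough
for n,px in dict(ht=(165+274/5,125+82/5),hb=(165+300/5,125+462/5),ltr=(165+462/5,125+92/5),lbr=(165+484/5,125+430/5)).items(): print(n,atz(cal,px,.078))
for n in range(3):
    viewer.get_image('top')
    for r in pinpoint('top','lid_bar')[:1]+pinpoint('top','case')[:1]: print(r['pixel'],atz(cal,r['pixel'],.074),r['conf'])
E
```

```text
bar y(x) [0.0767 0.0204] yaw 0.07652951811747126 res 0.00033977443405503463
143 [64 63 64 62 64 64 62 63 63 61 61 62 60 60 59 60 60 59]
144 [65 64 64 64 64 62 64 61 64 63 63 62 63 62 61 61 58 59]
145 [65 66 65 65 66 67 67 67 63 62 61 63 61 62 60 62 62 60]
146 [ 94 101 101 104 105 107 109  99  81  67  62  63  62  63  61  61  59  60]
147 [146 154 157 159 162 165 161 148 118  79  64  62  62  62  64  60  61  60]
148 [175 177 178 180 182 184 180 164 132  88  65  62  63  64  62  62  61  61]
149 [184 182 180 179 177 179 179 166 135  94  69  65  64  64  63  62  62  62]
150 [162 160 157 154 158 170 176 168 140 100  70  66  64  64  63  63  62  61]
151 [130 127 123 122 141 166 179 171 144 105  73  64  64  64  64  63  62  63]
196 [ 85  87  86  86  86  86  88 110 149 179 181 161 128  91  76  72  68  68]
197 [104 112 116 116 116 116 119 130 155 177 180 163 132  95  77  70  67  66]
198 [144 152 156 158 160 160 162 165 173 181 181 165 135  98  77  71  70  66]
199 [178 178 179 179 179 179 179 182 183 185 180 164 135 100  79  71  70  69]
200 [189 189 188 186 182 180 178 177 175 173 167 153 127  94  78  71  67  65]
201 [170 170 168 165 162 160 157 153 150 148 142 131 108  85  78  72  68  67]
202 [140 138 136 134 131 128 123 120 112 108 103  96  86  79  75  72  70  66]
203 [103 100  99  96  96  92  91  88  83  84  80  79  78  77  77  72  69  65]
204 [86 85 84 82 84 81 81 80 81 79 79 79 79 75 74 72 68 65]
205 [85 86 84 82 83 80 80 80 80 78 78 77 72 72 70 67 67 68]
ht [0.643  0.2137 0.078 ]
hb [0.4641 0.1996 0.078 ]
ltr [0.6374 0.1255 0.078 ]
lbr [0.4784 0.1145 0.078 ]
[283.5, 171.5] [0.5712 0.0647 0.074 ] 0.66
[227.4, 186.0] [0.538  0.1955 0.074 ] 0.61
[282.6, 172.2] [0.5696 0.0668 0.074 ] 0.66
[227.8, 185.1] [0.5401 0.1946 0.074 ] 0.87
[282.7, 173.3] [0.567  0.0666 0.074 ] 0.57
[224.0, 183.5] [0.5439 0.2035 0.074 ] 0.85
```

Request:
move_arm(plan="0 0 0 0 0 0.175 0.05; 0.035 -0.042 0 0 0 0 0.05; 0.035 -0.042 0 0 0 0 0.05; 0.035 -0.042 0 0 0 0 0.05; 0.035 -0.042 0 0 0 0 0.05; 0.035 -0.042 0 0 0 0 0.05; 0.035 -0.042 0 0 0 0 0.05; 0.035 -0.042 0 0 0 0 0.05; 0.035 -0.042 0 0 0 0 0.05; 0.035 -0.042 0 0 0 0 0.05; 0.035 -0.042 0 0 0 0 0.05; 0.035 -0.042 0 0 0 0 0.05", grip_force=40)

```text
time_s: 2.95
position: [0.4864, -0.0408, 0.2315]
tool_rot: [[0.997, 0.077, 0.001], [0.077, -0.997, -0.0], [0.001, 0.0, -1.0]]
ft_force: [0.5, -0.7, -0.3]
grip_width: 0.0501
gripper_force: 0.0
```

Request:
move_arm(plan="0.029 -0.033 0 0 0 0 0.05; 0.029 -0.033 0 0 0 0 0.05; 0.029 -0.032 0 0 0 0 0.05; 0 0 0.04 0 0 0 0.05; 0 0 0.03 0 0 0 0.05; 0 0 0 0 0 0 0.05")

```text
time_s: 3.7
position: [0.5638, 0.062, 0.1597]
tool_rot: [[0.997, 0.077, -0.004], [0.077, -0.997, 0.0], [-0.004, -0.001, -1.0]]
ft_force: [0.1, 0.7, 0.6]
grip_width: 0.0504
gripper_force: 0.0
```

```bash
python3 - <<'E'
from h import *
np.set_printoptions(precision=4,suppress=True)
cal=viewer.calibration('wrist'); im,d=viewer.get_image('wrist'); cv2.imwrite('pics/w1.png',im[...,::-1])
o=env.observe();print(o['position'],o['tool_rot'],o['q'])
for r in pinpoint('wrist','lid_bar')[:2]: print(r,atz(cal,r['pixel'],.074))
for n,p in dict(bar=(.5656,.0638,.074),end1=(.6254,.0684,.074),end2=(.5058,.0592,.074),hinge=(.5545,.2084,.074)).items(): print(n,proj(cal,np.array(p)))
E
```

```text
[0.5647 0.0619 0.1614] [[ 0.9971  0.0767 -0.0009]
 [ 0.0767 -0.9971  0.0001]
 [-0.0009 -0.0002 -1.    ]] [-5.6816 26.9671 77.956   0.0009 75.1279 79.9216]
{'pixel': [325.4, 247.2], 'conf': 0.77} [0.5647 0.0602 0.074 ]
bar [320.2212 245.5315]
end1 [319.8584 155.2694]
end2 [320.5299 323.1568]
hinge [107.2381 245.5658]
```

View pics/w1.png

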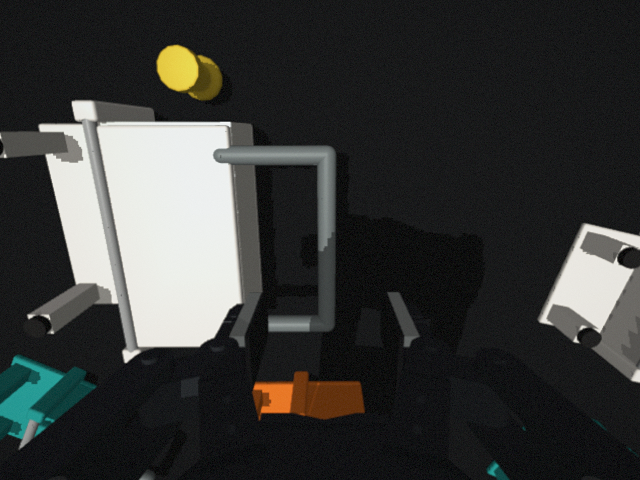

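The larger white case is confirmed: the bar is at column 327 and sits centred between the fingertips (258 and 395). The print at (185,70) is clear of the path. I go straight down and close.

Request:
move_arm(plan="0 0 0.03 0 0 0 0.05; 0 0 0.03 0 0 0 0.05; 0 0 0.025 0 0 0 0.05; 0 0 0.021 0 0 0 0.05; 0 0 0 0 0 0 0.05; 0 0 0 0 0 0 0.03; 0 0 0 0 0 0 0.02; 0 0 0 0 0 0 0.005; 0 0 0 0 0 0 0.005; 0 0 0 0 0 0 0.005", grip_force=30)

```text
time_s: 5.05
position: [0.5653, 0.0607, 0.0565]
tool_rot: [[0.997, 0.077, 0.002], [0.077, -0.997, -0.002], [0.002, 0.002, -1.0]]
ft_force: [-1.1, -5.8, 4.5]
grip_width: 0.0108
gripper_force: 29.6
```

Request:
move_arm(plan="0 -0.0008 -0.0152 0 0 0 0.005; 0 -0.0024 -0.015 0 0 0 0.005; 0 -0.0039 -0.0147 0 0 0 0.005; 0 -0.0054 -0.0142 0 0 0 0.005; 0 -0.0069 -0.0135 0 0 0 0.005; 0 -0.0083 -0.0127 0 0 0 0.005; 0 0 0 0 0 0 0.005")

```text
time_s: 5.92
position: [0.5633, 0.0871, 0.1432]
tool_rot: [[0.997, 0.077, 0.004], [0.077, -0.997, -0.006], [0.003, 0.006, -1.0]]
ft_force: [-2.2, -15.4, 8.1]
grip_width: 0.0112
gripper_force: 29.7
```

Request:
move_arm(plan="0 0.0025 0 0 0 0 0.005; 0 -0.0096 -0.0118 0 0 0 0.005; 0 -0.0107 -0.0107 0 0 0 0.005; 0 -0.0118 -0.0096 0 0 0 0.005; 0 -0.0127 -0.0083 0 0 0 0.005; 0 -0.0135 -0.0069 0 0 0 0.005; 0 -0.0142 -0.0054 0 0 0 0.005; 0 -0.0147 -0.0039 0 0 0 0.005; 0 -0.015 -0.0024 0 0 0 0.005; 0 -0.0152 -0.0008 0 0 0 0.005; 0 0 0 0 0 0 0.005")

```text
time_s: 7.3
position: [0.554, 0.205, 0.2018]
tool_rot: [[0.997, 0.078, 0.003], [0.078, -0.997, 0.001], [0.003, -0.0, -1.0]]
ft_force: [-0.7, -0.4, 8.2]
grip_width: 0.0106
gripper_force: 32.3
```

Request:
move_arm(plan="0 -0.0152 -0.0002 0 0 0 0.005; 0 -0.015 0.0024 0 0 0 0.005; 0 -0.0147 0.0039 0 0 0 0.005; 0 -0.0142 0.0054 0 0 0 0.005; 0 -0.0135 0.0069 0 0 0 0.005; 0 -0.0127 0.0083 0 0 0 0.005; 0 -0.0118 0.0096 0 0 0 0.005; 0 -0.0107 0.0107 0 0 0 0.005; 0 -0.0096 0.0118 0 0 0 0.005; 0 0 0 0 0 0 0.005")

```text
time_s: 8.55
position: [0.5444, 0.322, 0.1404]
tool_rot: [[0.997, 0.077, -0.001], [0.077, -0.997, 0.0], [-0.001, -0.0, -1.0]]
ft_force: [0.9, 0.9, 1.3]
grip_width: 0.011
gripper_force: 32.9
```

Request:
move_arm(plan="0 -0.0083 0.0127 0 0 0 0.005; 0 -0.0069 0.0135 0 0 0 0.005; 0 -0.0054 0.0142 0 0 0 0.005; 0 -0.0039 0.0147 0 0 0 0.005; 0 -0.0014 0.0075 0 0 0 0.005; 0 -0.001 0.0075 0 0 0 0.005; 0 -0.0006 0.005 0 0 0 0.005; 0 -0.0002 0.005 0 0 0 0.005; 0 0 0.003 0 0 0 0.005; 0 0 0 0 0 0 0.005; 0 0 0 0 0 0 0.005")

```text
time_s: 9.93
position: [0.5424, 0.3496, 0.0584]
tool_rot: [[0.997, 0.077, -0.0], [0.077, -0.997, 0.002], [0.0, -0.002, -1.0]]
ft_force: [-2.1, 6.3, -0.4]
grip_width: 0.0109
gripper_force: 35.0
```

Request:
move_arm(plan="0 0.0005 0.0015 0 0 0 0.005; 0 0.0005 0.0015 0 0 0 0.005; 0 0 0 0 0 0 0.005")

```text
time_s: 10.3
position: [0.5424, 0.3496, 0.0557]
tool_rot: [[0.997, 0.077, 0.001], [0.077, -0.997, 0.004], [0.001, -0.004, -1.0]]
ft_force: [-3.2, 10.9, 0.4]
grip_width: 0.0107
gripper_force: 35.1
```

```bash
python3 - <<'E'
from h import *
im,d=viewer.get_image('top'); cal=viewer.calibration('top')
s,_=viewer.get_image('scene'); cv2.imwrite('pics/s2.png',cv2.resize(s[200:380,270:520,::-1],None,fx=3,fy=3))
o=env.observe();print(o['position'],o['ft_force'])
c=np.array([.5545,.206]);ex=np.array([.9971,.0764]);ey=np.array([-.0764,.9971])
for a in(-.04,0,.04):
  for b in(.02,.05,.08):
    p=c+a*ex+b*ey; u,v=proj(cal,np.array([*p,.078])).round().astype(int); print(a,b,world(cal,(u,v),d[v,u]).round(4))
E
```

```text
[0.54236918 0.34960556 0.05570615] [-2.0969865  11.58018313  0.47914194]
-0.04 0.02 [0.5137 0.2228 0.0806]
-0.04 0.05 [0.5088 0.2523 0.0833]
-0.04 0.08 [0.507  0.2829 0.0813]
0 0.02 [0.553  0.225  0.0832]
0 0.05 [0.5491 0.2559 0.0802]
0 0.08 [0.5473 0.2867 0.0785]
0.04 0.02 [0.5917 0.2288 0.0785]
0.04 0.05 [0.5899 0.2597 0.0769]
0.04 0.08 [0.5864 0.2883 0.0837]
```

View pics/s2.png

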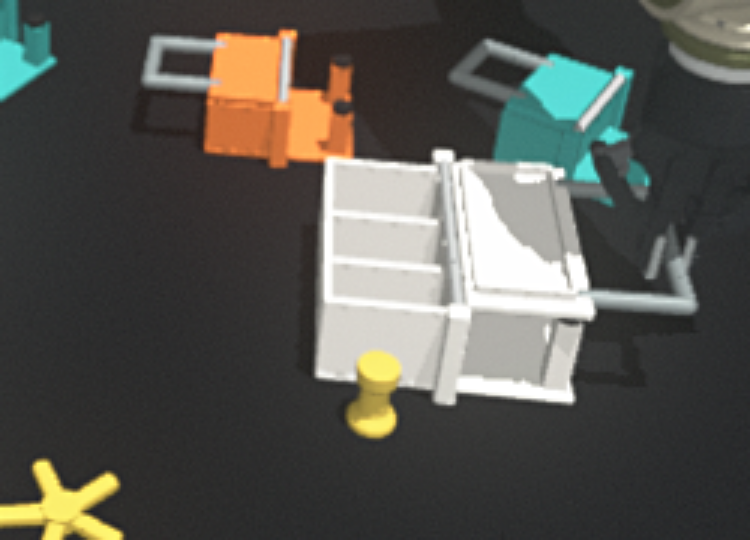

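The lid is level within noise (about 0.08 m). I ease the sideways load and press down gently until it touches the posts.

Request:
move_arm(plan="0 -0.0015 0 0 0 0 0.005; 0 -0.0005 0.001 0 0 0 0.005; 0 0 0.001 0 0 0 0.005; 0 0 0 0 0 0 0.005")

```text
time_s: 10.9
position: [0.5423, 0.3496, 0.0533]
tool_rot: [[0.997, 0.077, -0.001], [0.077, -0.997, -0.0], [-0.001, 0.0, -1.0]]
ft_force: [-4.0, 2.6, 0.7]
grip_width: 0.0108
gripper_force: 35.1
```

Request:
move_arm(plan="0 0 0.001 0 0 0 0.005; 0 0 0.001 0 0 0 0.005; 0 0 0 0 0 0 0.005")

```text
time_s: 11.28
position: [0.5424, 0.3497, 0.0518]
tool_rot: [[0.997, 0.077, -0.0], [0.077, -0.997, -0.0], [-0.0, 0.0, -1.0]]
ft_force: [-4.0, 1.4, 3.4]
grip_width: 0.011
gripper_force: 35.5
```

Request:
move_arm(plan="0 0 0.001 0 0 0 0.005; 0 0 0.001 0 0 0 0.005; 0 0 0 0 0 0 0.005")

```text
time_s: 11.65
position: [0.5425, 0.3497, 0.0516]
tool_rot: [[0.997, 0.077, 0.001], [0.077, -0.997, 0.0], [0.001, -0.0, -1.0]]
ft_force: [-9.7, -0.6, 15.9]
grip_width: 0.0104
gripper_force: 36.6
```

Firm contact on the posts. I back off the press, open to 50 mm (it fits the loop) and go straight up.

Request:
move_arm(plan="0 0 -0.0015 0 0 0 0.005; 0 0 0 0 0 0 0.02; 0 0 0 0 0 0 0.035; 0 0 0 0 0 0 0.05; 0 0 0 0 0 0 0.05; 0 0 0 0 0 0 0.05; 0 0 -0.01 0 0 0 0.05; 0 0 -0.02 0 0 0 0.05; 0 0 -0.04 0 0 0 0.05; 0 0 -0.05 0 0 0 0.05; 0 0 -0.03 0 0 0 0.05; 0 0 0 0 0 0 0.05")

```text
time_s: 13.15
position: [0.5432, 0.3502, 0.2044]
tool_rot: [[0.997, 0.077, 0.006], [0.077, -0.997, 0.002], [0.006, -0.002, -1.0]]
ft_force: [0.4, -1.0, -1.5]
grip_width: 0.0498
gripper_force: 0.0
```

```bash
python3 - <<'E'
from h import *
s,_=viewer.get_image('scene'); cv2.imwrite('pics/s3.png',s[...,::-1])
o=env.observe();print(o['position'],o['ft_force'],o['grip_width'])
E
```

```text
[0.54260376 0.34982883 0.2020715 ] [-0.23972586 -0.76293205 -1.22010429] 0.04970300824397898
```

View pics/s3.png

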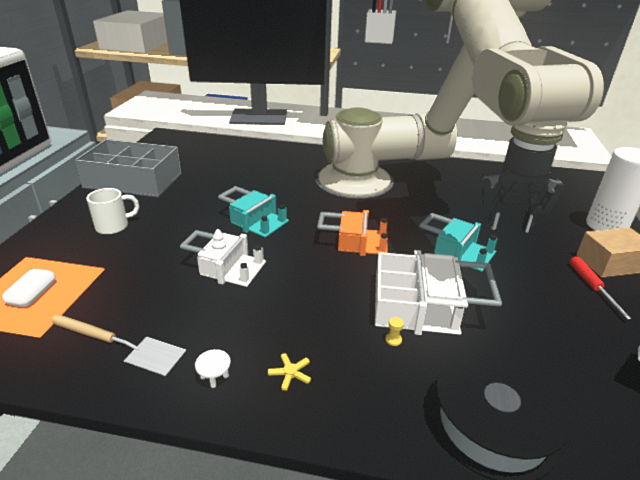

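The lid lies flat on its posts at (447,275), the gripper is clear above it, and the small case at (225,255) is still shut with its print on top.

```bash
python3 -c "
from rig import env
print(env.close_job())"
```

```text
the job is handed in; nothing more can be done
None
```

The larger white case is open: its lid was swung over under grip, lowered until it rested on both posts and released; the smaller case is still shut, and the job is handed in (no verdict was returned).

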